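# Point out the blown capacitor for the inspection photo

## Task

Press the green button on the camera remote to start the inspection camera's self-timer, then point at the blown capacitor on the power-supply board (the one with the bulged rust-orange top) for the picture: bring the fingertips just above the middle of its top, one or two centimetres clear, and hold still there for three seconds, finishing while still pointing. Do not touch the board or anything soldered on it, leave the red button alone, and do not move the spare capacitor, the screwdriver or the mouse.

Things in the scene. Friction and masses are not known exactly. Their poses are not given: they have to be found in the camera images.
- psu_board: green circuit board 150 x 220 x 4 mm in a low black holder fixed to the bench; board top 20 mm above the bench. Origin: centre, at bench level; z up, long side along its y. Three capacitors stand on it in a row along its y at x = -30 mm, y = -65, 0 and +65 mm, in any order. Its other parts: a transformer (54 mm above the bench) and an aluminium heat sink (52 mm above the bench), on the +x half
- blown_cap: the blown capacitor, soldered in one of the three places: blue sleeve, 30 mm diameter, 40 mm tall, with a bulged rust-orange dome on top reaching 48 mm above its origin (68 mm above the bench). Fixed to the board; to be pointed at, not touched. Origin: centre of its foot on the board
- blown_cap_top (a point): highest point of the blown capacitor's rust-orange dome, on its axis, 68 mm above the bench; z up
- good_cap1: a soldered capacitor like the others: blue sleeve, 30 mm diameter, flat bright aluminium top 42 mm above its origin. Fixed to the board; not to be touched. Origin: centre of its foot on the board
- good_cap2: a soldered capacitor like the others: blue sleeve, 30 mm diameter, flat bright aluminium top 42 mm above its origin. Fixed to the board; not to be touched. Origin: centre of its foot on the board
- spare_cap: new spare capacitor standing loose on the bench on the +x side of the board: blue sleeve, 30 mm diameter, flat aluminium top, 42 mm tall, 35 g. Origin: centre of its underside
- remote: grey camera remote, 90 x 150 x 35 mm, fixed to the bench, with two round buttons on its top, 72 mm apart along its y. Origin: centre of its underside; z up; green button at y = +36 mm, red at y = -36 mm
- green (a joint): travel of the green self-timer button in m: 0 = up, 0.006 = fully down. A spring returns it; it takes about 1.5 N to start and 5 N to bottom
- green_top (a point): centre of the top face of the green button (28 mm diameter), 57 mm above the bench when up, standing 10 mm above its round black collar (44 mm diameter); goes down with the button
- red (a joint): travel of the red button in m, same make as the green: 0 = up, 0.006 = fully down. To be left alone
- screwdriver: orange-handled screwdriver lying loose on the bench, 180 mm long, 26 mm thick, 80 g. Origin: mid-length, on the bench; blade towards its +x
- mouse: red computer mouse lying loose, 100 x 58 x 30 mm, 90 g. Origin: centre of its underside; long side along its x

How it is judged:
By the outcome, as a careful person would: the job done as asked, in the order asked, and still so for the second after the job is handed in, with the robot touching nothing.
It also fails if it takes over 51 s, if anything falls off the work surface, if the arm or the gripper's body presses on something with over 40 N, if the wrist force passes 120 N, or if a joint passes its speed limit or range.

## Robot

A 7-joint arm with a two-finger parallel gripper is mounted at the origin on the work surface. World frame = base frame: x ahead of the robot, y to its left, z up, the work surface at z = 0. Lengths are in m, angles in rad, forces in N, time in s.
With the tool pointing down it reaches from about 0.4 to 0.85 m from the base axis. Payload 4.5 kg.
Tool frame: the origin (TCP) lies between the finger pads, 19 mm behind the fingertips; this is the grasp point; z points along the fingers, y is the line along which they close (so a half turn about z gives the same grasp; the last joint's range is limited). The gripper opens to 88 mm and grips with 3 to 60 N. Pads are 18 mm wide; open, the fingers measure 123 mm over their backs; the gripper's body (75 mm by 187 mm) begins 45 mm behind the grasp point.
Start: joints at [0.034, 0.689, -0.195, 1.565, 0.157, 0.902, -0.215], TCP at [0.625, 0, 0.257] pointing down, gripper open.
Joint ranges: [-3.01, 3.01], [-0.46, 2.08], [-1.47, 1.51], [0.13, 2.56], [-1, 4.14], [0.04, 2.09], [-2.66, 2.66]. Speed limits (rad/s): [2.57, 2.57, 3.14, 3.14, 3.14, 3.14, 3.14].

## Interface

Orientations are given as a unit quaternion [x, y, z, w].
In Python, from plant import r gives the robot as it stands. The module is installed in compiled form; this text tells all that it offers.
- The arm moves only by the tool step_arm, never from a script. Its argument "increments" is a list of rows, each a list of 2 entries, a list of its own where there are three numbers: the shift along the world's x, y, z in cm, then the turn, a rotation vector about the world's x, y, z in degrees. A call has exactly 10 rows; each row shifts and turns the commanded pose from where the row before left it; what a row does not reach is not made up. A row lasts 1/10 s, in which the tool goes at most 50 mm and 8.59 degrees, less where a joint would pass 70% of its speed; a pose out of reach is approached as far as the arm can. A call is refused whole if a number of a shift passes 5 or a number of a turn 8.59, either way. A call with a gripper value outside its range is refused whole. "fingers" is the opening, from 0 (shut) to 1 (fully open), set as the call begins (left out, the last holds). The fingers move at their own pace and stop on an object; "grip_force" is the grip in N (left out, the last holds). Time passes only in rows, so rows that do not move let the fingers close, or fill a call up. It gives the time, the measured TCP pose, the force, the opening and the grip force at its end, in the units of the state.
- r.get_state(): the state, without advancing time (a new reading comes with each control period).
- r.snapshot(name): name is "scene" or "side" or "wrist"; returns (picture, depth): 384x512x3 uint8, red, green, blue; 384x512 float32, m along the optical axis (not along the pixel's ray), 0 where there is no reading.
- r.calibration(name): a dict with "fov_y" (degrees; the focal length in pixels is half the picture's height over the tangent of half this angle, whatever the lens; pixels are square), "cx", "cy" (the principal point, pixels), "k1" (the pictures are not rectified: a ray, as slopes to the right and down, at radius r is drawn at 1 + k1 r^2 times it, then the intrinsics apply), "R" (3x3) and "t" (3): a world point X has camera coordinates R X + t. Camera axes: x right, y down, z forward; pixel columns grow to the right and rows downward; lengths in m; the calibration is good to about 2 mm. A picture is of the moment at which its call begins: read the wrist's pose just before it. calibration takes no time and is no camera call; for the wrist camera it gives the pose at the moment of the call.
- r.finish_job(): hands the job in; it is judged then, once.
The state is a dict: "clock": time; "q": joint angles; "qd": joint speeds; "joint_torque": joint torques, N m; "tool_pos": TCP position; "eef_rot": TCP orientation; "contact_force": force on the tool from outside, world axes, zero at the start; "moment": the same for the moment, N m; "opening": opening from 0.0 (shut) to 1.0 (fully open); "finger_force": force on a finger pad.
Only numpy, scipy, OpenCV 4.12 (cv2) and the standard library are available. Lean on these libraries where they do the work, as an engineer would, in place of code of your own. Each camera call takes 0.05 s, during which the arm holds its last target. There are 200 camera calls.

## Working session

There is one attempt and no reset: what is moved stays moved. The work goes in short steps, Python scripts to look and compute and a tool call to move; the robot and the scene stay as the last step left them, time stands still between calls to the robot, and variables do not carry over. Pictures are saved under pics/ and viewed, at most 10 in all, crops included, and the job is handed in when it is done.

Besides the shell and the picture viewer there is one more tool, called in YAML: its name, and indented under it one key for each argument. step_arm: Moves the arm, as the interface text tells. Its arguments: {"type":"object","properties":{"increments":{"type":"array","items":{"type":"array"}},"fingers":{"type":"number"},"grip_force":{"type":"number"}},"required":["increments"]}

```bash
mkdir -p pics; cat > h.py <<'E'
import numpy as np, cv2
from plant import r
def snap(n):
    c=r.calibration(n); p,d=r.snapshot(n); return p,d,c
def ray(c,u,v,H=384):
    f=H/2/np.tan(np.radians(c['fov_y'])/2)
    a=np.array([(u-c['cx'])/f,(v-c['cy'])/f]); b=a.copy()
    for _ in range(20): b=a/(1+c['k1']*(b@b))
    R=np.array(c['R']);t=np.array(c['t']).ravel()
    return -R.T@t, R.T@np.array([b[0],b[1],1])
def onplane(c,u,v,z):
    o,d=ray(c,u,v); return o+d*(z-o[2])/d[2]
def bydepth(c,u,v,dep):
    o,d=ray(c,u,v); return o+d*dep
def save(n,p): cv2.imwrite('pics/'+n,cv2.cvtColor(p,cv2.COLOR_RGB2BGR))
E
python3 - <<'E'
from h import *
a=[]
for n in ('scene','side'):
    p,d,c=snap(n); save(n+'1.png',p); np.savez(n+'1.npz',p=p,d=d,**{k:np.array(v) for k,v in c.items()})
    print(n,ray(c,256,192))
print(r.get_state())
E
```

```text
scene (array([1.21688521, 0.68087701, 0.7426444 ]), array([-0.57130408, -0.57082557, -0.59026197]))
side (array([0.22917925, 0.83562357, 0.81784918]), array([ 0.33752247, -0.68402375, -0.64674192]))
{'clock': 0.1, 'q': array([ 0.03382639,  0.68993621, -0.19453916,  1.56621149,  0.15728098,
        0.90250802, -0.21511536]), 'qd': array([-0.00063336, -0.00322155,  0.00144704, -0.00150308, -0.00044684,
        0.00142798, -0.00037525]), 'joint_torque': array([-3.08775299e-03, -5.28501892e+01, -1.27141513e+00, -1.53837240e+01,
       -5.25604945e-02,  1.96265515e-03,  5.71585565e-05]), 'tool_pos': array([ 6.24468972e-01, -4.29709002e-05,  2.56675768e-01]), 'eef_rot': array([ 7.07094520e-01,  7.07118548e-01, -6.23102011e-04, -5.58324712e-04]), 'contact_force': array([-0.6348381 ,  0.41837943, -0.56552429]), 'moment': array([0.03974734, 0.01657217, 0.01697228]), 'finger_force': 0.0, 'opening': 1.0028408790187284}
```

View pics/scene1.png

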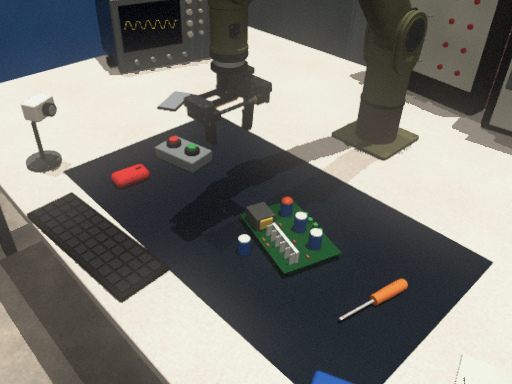

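View pics/side1.png

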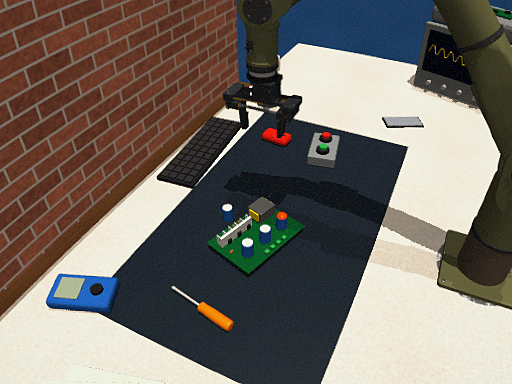

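The scene view shows the green button near (192,149), the red button near (174,141) and the blown cap's rust top near (287,202). In the side view they are at about (323,148), (326,136) and (282,216). Next I'll get their positions.

```bash
cat > m.py <<'E'
from h import *
def blob(p,lo,hi,near,rad):
    h=cv2.cvtColor(p,cv2.COLOR_RGB2HSV); m=cv2.inRange(h,lo,hi)
    if lo[0]==0: m|=cv2.inRange(h,(172,lo[1],lo[2]),(180,255,255))
    k=np.zeros_like(m); cv2.circle(k,near,rad,255,-1); m&=k
    n,l,s,ce=cv2.connectedComponentsWithStats(m)
    i=1+np.argmax(s[1:,4]); return ce[i],s[i]
E
python3 - <<'E'
from m import *
for n,g,rd,bc in (('scene',(192,149),(174,141),(287,202)),('side',(323,148),(326,136),(282,216))):
    z=np.load(n+'1.npz'); p=z['p'];d=z['d']
    for nm,lo,hi,nr,h in (('green',(40,80,60),(85,255,255),g,.055),('red',(0,130,60),(10,255,255),rd,.055),('blown',(0,110,60),(18,255,255),bc,.065)):
        ce,s=blob(p,lo,hi,nr,11); u,v=ce
        print(n,nm,ce.round(1),s,onplane(z,u,v,h).round(4),bydepth(z,u,v,d[int(v),int(u)]).round(4))
E
```

```text
scene green [191.5 146.9] [187 144  10   7  56] [ 0.5375 -0.2646  0.055 ] [ 0.5363 -0.2663  0.0538]
scene red [173.1 138.9] [169 136   9   7  51] [ 0.55   -0.3368  0.055 ] [ 0.5493 -0.3379  0.0543]
scene blown [287.  199.9] [281 196  13   9  83] [0.5276 0.0983 0.065 ] [0.5278 0.0985 0.0652]
side green [323.  146.5] [319 143   9   8  47] [ 0.5306 -0.2701  0.055 ] [ 0.5297 -0.2666  0.0574]
side red [325.9 134.9] [322 132   9   7  53] [ 0.5445 -0.3412  0.055 ] [ 0.5428 -0.3349  0.0591]
side blown [281.4 215.1] [276 211  12   9  76] [0.5215 0.0946 0.065 ] [0.5196 0.0995 0.0699]
```

step_arm:
  increments:
    - [[-0.9,-2.7,-0.5],[0,0,0]]
    - [[-0.9,-2.7,-0.5],[0,0,0]]
    - [[-0.9,-2.7,-1],[0,0,0]]
    - [[-0.9,-2.7,-1],[0,0,0]]
    - [[-0.9,-2.7,-1],[0,0,0]]
    - [[-0.9,-2.7,-1],[0,0,0]]
    - [[-0.9,-2.7,-1],[0,0,0]]
    - [[-0.9,-2.7,-1],[0,0,0]]
    - [[-0.9,-2.7,-1],[0,0,0]]
    - [[-0.9,-2.4,-1],[0,0,0]]
  fingers: 0

```text
clock: 1.1
tool_pos: [0.5342, -0.2684, 0.1667]
eef_rot: [0.707, 0.707, -0.0, -0.0]
contact_force: [0.0, -0.8, 0.2]
opening: 0.118
finger_force: 0.0
```

step_arm:
  increments:
    - [[0,0,0],[0,0,0]]
    - [[0,0,0],[0,0,0]]
    - [[0,0,0],[0,0,0]]
    - [[0,0,0],[0,0,0]]
    - [[0,0,0],[0,0,0]]
    - [[0,0,0],[0,0,0]]
    - [[0,0,0],[0,0,0]]
    - [[0,0,0],[0,0,0]]
    - [[0,0,0],[0,0,0]]
    - [[0,0,0],[0,0,0]]

```text
clock: 2.1
tool_pos: [0.535, -0.267, 0.1674]
eef_rot: [0.707, 0.707, 0.0, 0.0]
contact_force: [-0.0, 0.9, -0.0]
opening: 0.006
finger_force: 0.0
```

```bash
python3 - <<'E'
from m import *
s=r.get_state(); print(s['clock'],s['tool_pos'],s['opening'],s['contact_force'],s['eef_rot'])
p,d,c=snap('wrist'); save('wrist1.png',p)
np.savez('wrist1.npz',p=p,d=d,**{k:np.array(v) for k,v in c.items()})
try:
    ce,st=blob(p,(40,80,60),(85,255,255),(256,192),500); print(ce,st,onplane(c,*ce,.057),bydepth(c,*ce,d[int(ce[1]),int(ce[0])]))
except Exception as e: print(e)
E
```

```text
2.1 [ 0.5349967  -0.26699801  0.16743321] 0.00561904111526554 [-0.02402804  0.93811229 -0.02660101] [7.07139854e-01 7.07073705e-01 3.78633722e-05 1.19269393e-05]
[255.56161806 196.15428034] [ 238  178   36   37 1063] [ 0.53428099 -0.2683776   0.057     ] [ 0.53427624 -0.26860455  0.05629975]
```

View pics/wrist1.png

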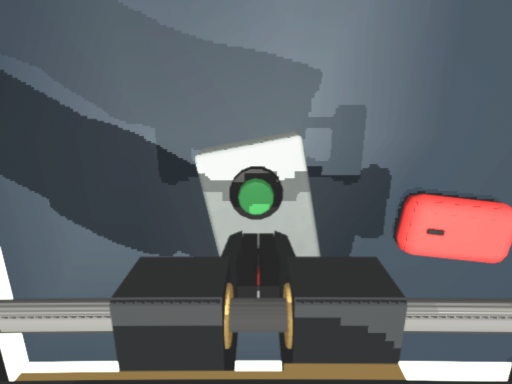

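The wrist view shows the green button, unobstructed, at (256,196), which is 1–2 mm from the tool axis. I'll descend to just above it and then press slowly.

step_arm:
  increments:
    - [[-0.05,-0.15,-1.5],[0,0,0]]
    - [[0,0,-1.5],[0,0,0]]
    - [[0,0,-1.5],[0,0,0]]
    - [[0,0,-1.5],[0,0,0]]
    - [[0,0,-1],[0,0,0]]
    - [[0,0,-0.7],[0,0,0]]
    - [[0,0,-0.5],[0,0,0]]
    - [[0,0,-0.3],[0,0,0]]
    - [[0,0,0],[0,0,0]]
    - [[0,0,0],[0,0,0]]

```text
clock: 3.15
tool_pos: [0.5348, -0.2686, 0.0828]
eef_rot: [0.707, 0.707, 0.0, 0.0]
contact_force: [-0.3, 0.3, -0.4]
opening: 0.0
finger_force: 0.0
```

step_arm:
  increments:
    - [[0,0,-0.2],[0,0,0]]
    - [[0,0,-0.2],[0,0,0]]
    - [[0,0,-0.2],[0,0,0]]
    - [[0,0,-0.2],[0,0,0]]
    - [[0,0,-0.1],[0,0,0]]
    - [[0,0,-0.1],[0,0,0]]
    - [[0,0,0],[0,0,0]]
    - [[0,0,0],[0,0,0]]
    - [[0,0,0],[0,0,0]]
    - [[0,0,0],[0,0,0]]

```text
clock: 4.15
tool_pos: [0.5346, -0.2685, 0.0726]
eef_rot: [0.707, 0.707, 0.0, 0.0]
contact_force: [-1.2, 0.5, 3.2]
opening: 0.003
finger_force: 1.7
```

Contact is made and the button is partly down, so I'll keep going until it bottoms.

step_arm:
  increments:
    - [[0,0,-0.1],[0,0,0]]
    - [[0,0,-0.1],[0,0,0]]
    - [[0,0,-0.1],[0,0,0]]
    - [[0,0,-0.1],[0,0,0]]
    - [[0,0,0],[0,0,0]]
    - [[0,0,0],[0,0,0]]
    - [[0,0,0],[0,0,0]]
    - [[0,0,0],[0,0,0]]
    - [[0,0,0],[0,0,0]]
    - [[0,0,0],[0,0,0]]

```text
clock: 5.15
tool_pos: [0.5346, -0.2685, 0.07]
eef_rot: [0.707, 0.707, -0.0, 0.0]
contact_force: [-3.2, 2.7, 16.2]
opening: 0.006
finger_force: 8.4
```

The button has bottomed at 16 N. Now I'll lift and move above the board.

step_arm:
  increments:
    - [[0,0,0.5],[0,0,0]]
    - [[0,0,1],[0,0,0]]
    - [[0,0,1.5],[0,0,0]]
    - [[0,0,2],[0,0,0]]
    - [[0,0,2],[0,0,0]]
    - [[0,0,2],[0,0,0]]
    - [[0,0,1],[0,0,0]]
    - [[0,1.5,0],[0,0,0]]
    - [[0,2.5,0],[0,0,0]]
    - [[0,2.5,0],[0,0,0]]

```text
clock: 6.15
tool_pos: [0.5338, -0.2016, 0.1676]
eef_rot: [0.707, 0.707, -0.0, -0.001]
contact_force: [0.3, 0.6, 0.1]
opening: 0.004
finger_force: 0.0
```

step_arm:
  increments:
    - [[-0.1,3,0],[0,0,0]]
    - [[-0.1,3,0],[0,0,0]]
    - [[-0.1,3,0],[0,0,0]]
    - [[-0.1,3,0],[0,0,0]]
    - [[-0.1,3,0],[0,0,0]]
    - [[-0.1,3,0],[0,0,0]]
    - [[-0.1,3,0],[0,0,0]]
    - [[-0.1,3,0],[0,0,0]]
    - [[-0.1,3,0],[0,0,0]]
    - [[-0.1,3,0],[0,0,0]]

```text
clock: 7.15
tool_pos: [0.5229, 0.0988, 0.1675]
eef_rot: [0.707, 0.708, -0.001, -0.001]
contact_force: [-0.2, 0.4, 0.1]
opening: 0.006
finger_force: 0.0
```

step_arm:
  increments:
    - [[0,0,0],[0,0,0]]
    - [[0,0,0],[0,0,0]]
    - [[0,0,0],[0,0,0]]
    - [[0,0,0],[0,0,0]]
    - [[0,0,0],[0,0,0]]
    - [[0,0,0],[0,0,0]]
    - [[0,0,0],[0,0,0]]
    - [[0,0,0],[0,0,0]]
    - [[0,0,0],[0,0,0]]
    - [[0,0,0],[0,0,0]]

```text
clock: 8.15
tool_pos: [0.5245, 0.0965, 0.1684]
eef_rot: [0.707, 0.707, 0.0, 0.0]
contact_force: [0.2, 0.3, 0.3]
opening: 0.006
finger_force: 0.0
```

```bash
python3 - <<'E'
from m import *
s=r.get_state(); print(s['clock'],s['tool_pos'],s['opening'],s['contact_force'],s['eef_rot'])
p,d,c=snap('wrist'); save('wrist2.png',p)
ce,st=blob(p,(0,110,60),(18,255,255),(256,192),120); print(ce,st,onplane(c,*ce,.064),bydepth(c,*ce,d[int(ce[1]),int(ce[0])]))
E
```

```text
8.15 [0.52454187 0.09653223 0.16844914] 0.0057107111654376595 [0.2370595  0.30641913 0.2643547 ] [7.07107051e-01 7.07106509e-01 4.55640872e-05 2.75566176e-05]
[256.38072965 198.24695978] [ 238  181   38   36 1069] [0.52446495 0.09546926 0.064     ] [0.52540255 0.17198095 0.29502378]
```

View pics/wrist2.png

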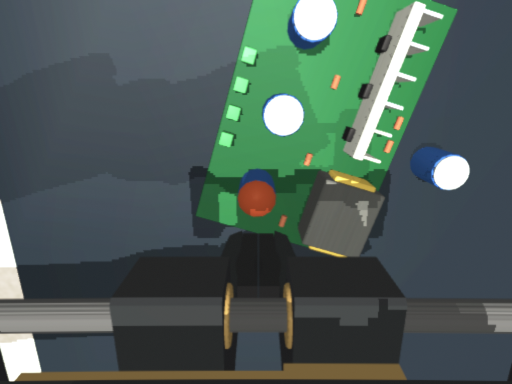

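The wrist view shows the rust-orange dome at (256,198), at about x 0.5245, y 0.0955. I'll lower until the tips are 15 mm clear of it, then hold.

step_arm:
  increments:
    - [[0,-0.1,-1],[0,0,0]]
    - [[0,0,-1],[0,0,0]]
    - [[0,0,-1],[0,0,0]]
    - [[0,0,-1],[0,0,0]]
    - [[0,0,-1],[0,0,0]]
    - [[0,0,-0.7],[0,0,0]]
    - [[0,0,-0.5],[0,0,0]]
    - [[0,0,-0.4],[0,0,0]]
    - [[0,0,0],[0,0,0]]
    - [[0,0,0],[0,0,0]]

```text
clock: 9.2
tool_pos: [0.5247, 0.0956, 0.1026]
eef_rot: [0.707, 0.707, 0.0, 0.0]
contact_force: [0.3, 0.0, 0.2]
opening: 0.007
finger_force: 0.0
```

step_arm:
  increments:
    - [[0,0,0],[0,0,0]]
    - [[0,0,0],[0,0,0]]
    - [[0,0,0],[0,0,0]]
    - [[0,0,0],[0,0,0]]
    - [[0,0,0],[0,0,0]]
    - [[0,0,0],[0,0,0]]
    - [[0,0,0],[0,0,0]]
    - [[0,0,0],[0,0,0]]
    - [[0,0,0],[0,0,0]]
    - [[0,0,0],[0,0,0]]

```text
clock: 10.2
tool_pos: [0.5245, 0.0955, 0.1024]
eef_rot: [0.707, 0.707, 0.0, 0.0]
contact_force: [0.8, 0.5, 0.0]
opening: 0.006
finger_force: 0.0
```

```bash
python3 - <<'E'
from m import *
s=r.get_state(); print(s['clock'],s['tool_pos'],s['contact_force'])
p,d,c=snap('side'); save('side2.png',cv2.resize(p[130:280,200:400],(800,600)))
p,d,c=snap('wrist'); ce,st=blob(p,(0,110,60),(18,255,255),(256,192),120); print(ce,st,onplane(c,*ce,.064))
E
```

```text
10.2 [0.52453224 0.09551582 0.10242705] [0.79917319 0.48004609 0.02093066]
[255.875      224.61816406] [ 230  210   52   47 1024] [0.52442647 0.10107967 0.064     ]
```

View pics/side2.png

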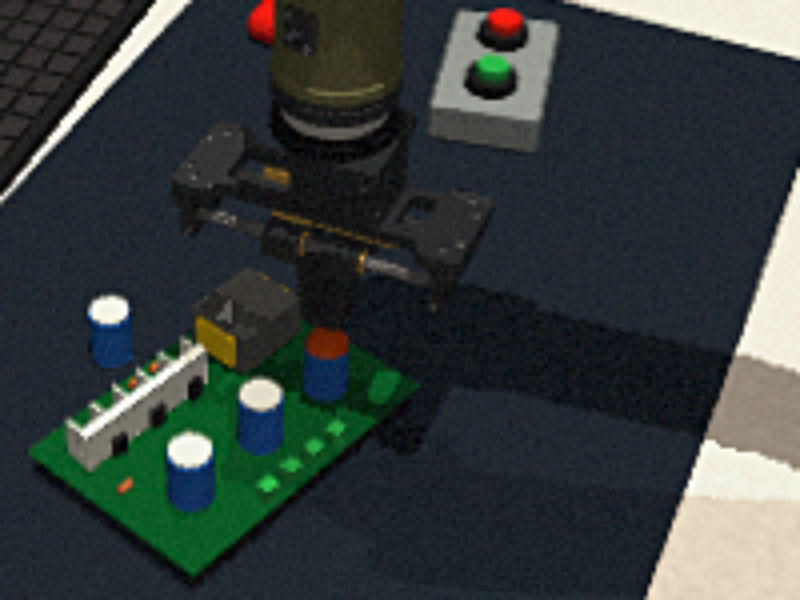

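The crop shows the closed tips directly above the rust-orange dome (crop pixel 327,343) with a small gap, and the green button back up. The wrist blob is now partly hidden by the fingers, so I'm not using it. I'll hold here for more than three seconds.

step_arm:
  increments:
    - [[0,0,0],[0,0,0]]
    - [[0,0,0],[0,0,0]]
    - [[0,0,0],[0,0,0]]
    - [[0,0,0],[0,0,0]]
    - [[0,0,0],[0,0,0]]
    - [[0,0,0],[0,0,0]]
    - [[0,0,0],[0,0,0]]
    - [[0,0,0],[0,0,0]]
    - [[0,0,0],[0,0,0]]
    - [[0,0,0],[0,0,0]]

```text
clock: 11.3
tool_pos: [0.5245, 0.0955, 0.1024]
eef_rot: [0.707, 0.707, 0.0, 0.0]
contact_force: [-0.2, -1.4, 0.4]
opening: 0.007
finger_force: 0.0
```

step_arm:
  increments:
    - [[0,0,0],[0,0,0]]
    - [[0,0,0],[0,0,0]]
    - [[0,0,0],[0,0,0]]
    - [[0,0,0],[0,0,0]]
    - [[0,0,0],[0,0,0]]
    - [[0,0,0],[0,0,0]]
    - [[0,0,0],[0,0,0]]
    - [[0,0,0],[0,0,0]]
    - [[0,0,0],[0,0,0]]
    - [[0,0,0],[0,0,0]]

```text
clock: 12.3
tool_pos: [0.5245, 0.0955, 0.1025]
eef_rot: [0.707, 0.707, 0.0, 0.0]
contact_force: [-0.4, 0.6, -0.1]
opening: 0.004
finger_force: 0.0
```

step_arm:
  increments:
    - [[0,0,0],[0,0,0]]
    - [[0,0,0],[0,0,0]]
    - [[0,0,0],[0,0,0]]
    - [[0,0,0],[0,0,0]]
    - [[0,0,0],[0,0,0]]
    - [[0,0,0],[0,0,0]]
    - [[0,0,0],[0,0,0]]
    - [[0,0,0],[0,0,0]]
    - [[0,0,0],[0,0,0]]
    - [[0,0,0],[0,0,0]]

```text
clock: 13.3
tool_pos: [0.5245, 0.0955, 0.1024]
eef_rot: [0.707, 0.707, 0.0, 0.0]
contact_force: [0.5, -0.4, -0.7]
opening: 0.003
finger_force: 0.0
```

```bash
python3 -c "
from plant import r
s=r.get_state(); print(s['clock'],s['tool_pos']); print(r.finish_job())"
```

```text
13.3 [0.52452914 0.09553288 0.10244308]
the job is handed in; nothing more can be done
None
```

I pressed the green button fully down, then held the fingertips about 15 mm above the blown capacitor's dome for over three seconds, and handed the job in at 13.3 s while still pointing; no verdict was returned.

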